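# Lay out the gearbox gears in order of size

## Task

Lay the four loose gears of the stripped gearbox out in order of size on the board's four rubber pads, one gear centred on each pad with its sleeve upward: the largest next to the red end stop, then ever smaller, the smallest at the far end. Set each one down gently, do not drop it, and leave the piston where it stands.

Things in the scene. Friction and masses are not known exactly. Their poses are not given: they have to be found in the camera images.
- gear_74: the largest of the four loose steel gears: a flat toothed disc 74 mm across and 12 mm thick, with a plain round sleeve (26 mm across) standing up from its middle to 42 mm above its underside; grip it by the sleeve, above the disc. Origin: centre of the underside, z up along the sleeve. At the start it stands disc down on the bench (height 0).
- gear_62: the second largest of the four loose steel gears: a flat toothed disc 62 mm across and 12 mm thick, with a plain round sleeve (26 mm across) standing up from its middle to 42 mm above its underside; grip it by the sleeve, above the disc. Origin: centre of the underside, z up along the sleeve. At the start it stands disc down on the bench (height 0).
- gear_50: the second smallest of the four loose steel gears: a flat toothed disc 50 mm across and 12 mm thick, with a plain round sleeve (26 mm across) standing up from its middle to 42 mm above its underside; grip it by the sleeve, above the disc. Origin: centre of the underside, z up along the sleeve. At the start it stands disc down on the bench (height 0).
- gear_38: the smallest of the four loose steel gears: a flat toothed disc 38 mm across and 12 mm thick, with a plain round sleeve (26 mm across) standing up from its middle to 42 mm above its underside; grip it by the sleeve, above the disc. Origin: centre of the underside, z up along the sleeve. At the start it stands disc down on the bench (height 0).
- pad_a: one of four identical round black rubber pads, 68 mm across and 3 mm thick, fixed in a row, roughly 90 mm apart, on a plywood board (450 by 100 by 12 mm) lying on the bench. Which letter lies where in the row changes. Origin: centre of its underside, on the board's top 12 mm above the bench; pad top 15 mm above the bench.
- pad_b: one of four identical round black rubber pads, 68 mm across and 3 mm thick, fixed in a row, roughly 90 mm apart, on a plywood board (450 by 100 by 12 mm) lying on the bench. Which letter lies where in the row changes. Origin: centre of its underside, on the board's top 12 mm above the bench; pad top 15 mm above the bench.
- pad_c: one of four identical round black rubber pads, 68 mm across and 3 mm thick, fixed in a row, roughly 90 mm apart, on a plywood board (450 by 100 by 12 mm) lying on the bench. Which letter lies where in the row changes. Origin: centre of its underside, on the board's top 12 mm above the bench; pad top 15 mm above the bench.
- pad_d: one of four identical round black rubber pads, 68 mm across and 3 mm thick, fixed in a row, roughly 90 mm apart, on a plywood board (450 by 100 by 12 mm) lying on the bench. Which letter lies where in the row changes. Origin: centre of its underside, on the board's top 12 mm above the bench; pad top 15 mm above the bench.
- stop: the red end stop, a fixed upright plate 70 mm wide across the board, 8 mm thick and 50 mm high with a 22 mm foot, on the board at one end of the row of pads, about 72 mm from the nearest pad's centre; which end changes (a small aluminium cup, 36 mm across, 30 mm high, stands at the other end). Origin: centre of its underside, on the board's top; y runs along the row.
- piston: a bystander to be left alone: a loose aluminium piston, 52 mm across and 46 mm high, standing among the gears. Origin: centre of its underside.
Not all that is in view belongs to the job. Leave any orange look-alike of the gear_38 alone. Leave any purple look-alike of the gear_74 alone.

How it is judged:
By the outcome, as a careful person would: the job done as asked, in the order asked, and still so for the second after the job is handed in, with the robot touching nothing.
It also fails if it takes over 106 s, if anything falls off the work surface, if the arm or the gripper's body presses on something with over 40 N, if the wrist force passes 120 N, or if a joint passes its speed limit or range.

## Robot

A 6-joint arm with a two-finger parallel gripper is mounted at the origin on the work surface. World frame = base frame: x ahead of the robot, y to its left, z up, the work surface at z = 0. Lengths are in m, angles in rad, forces in N, time in s.
With the tool pointing down it reaches from about 0.3 to 0.775 m from the base axis. Payload 14.6 kg.
Tool frame: the origin (TCP) lies on the centre line of the jaws, within the pads' length; the fingertips stand 22 mm ahead of it and the grasp point (between the pads) lies 3 mm ahead of it; z points along the fingers, y is the line along which they close (so a half turn about z gives the same grasp; the last joint's range is limited). The gripper opens to 85 mm and grips with 20 to 120 N. Pads are 22 mm wide; open, the fingers measure 114 mm over their backs; the gripper's body (76 mm by 85 mm) begins 54 mm behind the grasp point. The pads swing forward as they close: fully open they stand 13 mm farther back than shut.
Start: joints at [-1.258, 0.3, 1.521, -0, 1.321, -0.067], TCP at [0.204, -0.511, 0.227] pointing down, gripper open.
Joint ranges: [-3.03, 3.03], [-0.79, 2.21], [0.23, 2.52], [-1.04, 4.18], [0, 3.07], [-2.55, 2.55]. Speed limits (rad/s): [2.22, 2.22, 2.57, 3.14, 3.14, 3.14].

## Interface

Orientations are given as a 3x3 rotation matrix whose columns are the frame's x, y, z axes.
In Python, from station import * gives the robot as it stands.
- The arm moves only by the tool carry_out, never from a script. Its argument "steps" is a list of rows, each a list of 7 numbers: the turn, a rotation vector about the world's x, y, z as a fraction of full scale, then the shift along the world's x, y, z as a fraction of full scale, then the closure, from 0 (fully open) to 1 (shut). In form: [[wx, wy, wz, tx, ty, tz, claw], ...]. A call has 1 to 8 rows; each row shifts and turns the commanded pose from where the row before left it; what a row does not reach is not made up. Full scale, the value 1, is 0.06 m for a shift and 0.1 rad for a turn. A row lasts 1/8 s, in which the tool goes at most 62.5 mm and 10.7 degrees, less where a joint would pass 70% of its speed; a pose out of reach is approached as far as the arm can. A call with a number of a shift or a turn outside -1 to 1 is refused whole. A call with a gripper value outside its range is refused whole. The fingers move at their own pace and stop on an object; "squeeze" is the grip in N (left out, the last holds). Time passes only in rows, so rows that do not move let the fingers close. It gives the time, the measured TCP pose, the force, the opening and the grip force at its end, in the units of the state.
- get_state(): the state, without advancing time (a new reading comes with each control period).
- capture(name): name is "scene" or "top" or "wrist"; returns (picture, depth): 384x512x3 uint8, blue, green, red; 384x512 float32, m along the optical axis (not along the pixel's ray), 0 where there is no reading.
- camera_params(name): a dict with "fx", "fy", "cx", "cy" (pixels), "R" (3x3) and "t" (3): a world point X has camera coordinates R X + t; the wrist camera has in their place "hand_eye" (4x4, takes a point from camera to tool coordinates, whose origin is the TCP and whose axes are the flange's). Camera axes: x right, y down, z forward; pixel columns grow to the right and rows downward; lengths in m; the calibration is good to about 2 mm. The wrist camera is an equidistant fisheye: a pixel r from the principal point sees the ray r / f radians off the axis. A picture is of the moment at which its call begins: read the wrist's pose just before it. camera_params takes no time and is no camera call.
- sign_off(): hands the job in; it is judged then, once.
The state is a dict: "time_s": time; "qpos": joint angles; "qd": joint speeds; "joint_efforts": joint torques, N m; "tcp_pos": TCP position; "orientation": TCP orientation; "ft_force": force on the tool from outside, world axes, zero at the start; "torque": the same for the moment, N m; "gripper_width": opening from 0.0 (shut) to 1.0 (fully open); "grasp_force": force on a finger pad.
Only numpy, scipy, OpenCV 4.12 (cv2) and the standard library are available. Lean on these libraries where they do the work, as an engineer would, in place of code of your own. Each camera call takes 0.05 s, during which the arm holds its last target. There are 200 camera calls.

## Working session

There is one attempt and no reset: what is moved stays moved. The work goes in short steps, Python scripts to look and compute and a tool call to move; the robot and the scene stay as the last step left them, time stands still between calls to the robot, and variables do not carry over. Pictures are saved under pics/ and viewed, at most 14 in all, crops included, and the job is handed in when it is done.

Besides the shell and the picture viewer there is one more tool, called after "Emit:" in YAML: its name, and indented under it one key for each argument. carry_out: Moves the arm, as the interface text tells. Its arguments: {"type":"object","properties":{"steps":{"type":"array","items":{"type":"array","items":{"type":"number","minimum":-1,"maximum":1}}},"squeeze":{"type":"number"}},"required":["steps"]}

```bash
mkdir -p pics
python3 - <<'E'
from station import *
import cv2,numpy as np
for n in("scene","top"):
    p,d=capture(n); cv2.imwrite(f"pics/{n}0.png",p); np.savez(f"{n}0.npz",p=p,d=d)
    c=camera_params(n); print(n,{k:np.round(v,4).tolist() for k,v in c.items()})
print(camera_params("wrist"))
print(get_state())
E
```

```text
scene {'fx': 462.2892, 'fy': 462.2892, 'cx': 255.5304, 'cy': 200.22, 'R': [[-0.5667, 0.8239, 0.011], [0.4814, 0.3418, -0.8071], [-0.6687, -0.4521, -0.5903]], 't': [0.2758, -0.2039, 1.526]}
top {'fx': 392.4327, 'fy': 392.4327, 'cx': 256.5, 'cy': 192.847, 'R': [[0.029, -0.9993, -0.0242], [-0.9974, -0.0273, -0.0667], [0.066, 0.0261, -0.9975]], 't': [0.0022, 0.4683, 0.9983]}
{'fx': 297.3186396354542, 'fy': 297.3186396354542, 'cx': 252.39076071392472, 'cy': 193.1998776717456, 'hand_eye': array([[ 1.40590865e-03, -9.59049113e-01, -2.83236337e-01,
         7.07139722e-02],
       [ 9.99998914e-01,  1.47353882e-03, -2.57346083e-05,
         4.64144983e-04],
       [ 4.42040492e-04, -2.83235994e-01,  9.59050143e-01,
        -1.46599250e-01],
       [ 0.00000000e+00,  0.00000000e+00,  0.00000000e+00,
         1.00000000e+00]])}
{'time_s': 0.1, 'qpos': array([-1.25759726e+00,  3.00437550e-01,  1.52151752e+00, -8.09411708e-06,
        1.32066449e+00, -6.65914905e-02]), 'qd': array([-3.71920067e-04, -2.26470090e-03, -1.51032776e-05,  1.30285616e-04,
       -6.36584177e-04, -4.21079775e-04]), 'joint_efforts': array([ 1.28213793e-03, -5.44378352e+01, -3.62367189e+01, -6.37957578e-05,
        3.09072093e-03,  7.64846959e-05]), 'tcp_pos': array([ 0.20383601, -0.51061358,  0.2265666 ]), 'orientation': array([[ 9.28741568e-01,  3.70727657e-01, -3.23852674e-04],
       [ 3.70727793e-01, -9.28741058e-01,  9.74528938e-04],
       [ 6.05095540e-05, -1.02514672e-03, -9.99999473e-01]]), 'ft_force': array([ 0.16502437,  1.13578765, -0.48412979]), 'torque': array([-0.02356964,  0.01220245,  0.03901198]), 'grasp_force': 0.0, 'gripper_width': 1.001831530191414}
```

View pics/top0.png

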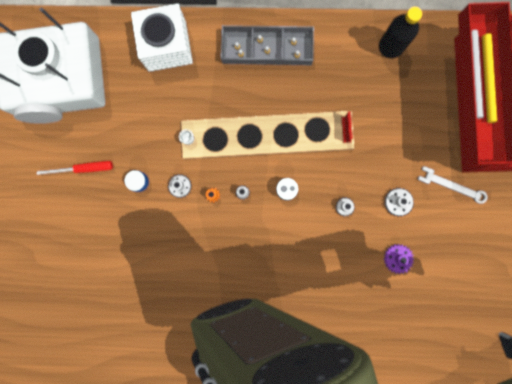

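View pics/scene0.png

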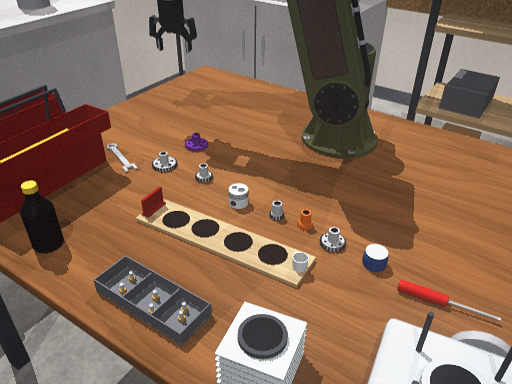

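The top view shows the following candidates:
- **Gears:** steel gears at (179,185), (243,192), (345,206) and (399,202).
- **Look-alikes:** orange at (212,195) and purple at (399,258).
- **Other round things:** piston at (287,188), blue/white cap at (136,180), cup at (186,137).
- **Board:** pads at (215,139), (249,135), (286,134) and (317,129), with the red stop at (347,126).

I'll measure these and check them in a close crop.

```bash
cat > h.py <<'E'
import numpy as np,cv2
from station import *
def cast_top(u,v,z,n="top"):
    c=camera_params(n);R=np.array(c["R"]);t=np.array(c["t"])
    d=R.T@np.array([(u-c["cx"])/c["fx"],(v-c["cy"])/c["fy"],1]);o=-R.T@t
    return o+d*(z-o[2])/d[2]
def cast_wrist(u,v,z,st):
    c=camera_params("wrist");a=np.array([u-c["cx"],v-c["cy"]])/c["fx"];r=np.linalg.norm(a)+1e-9
    dc=np.r_[a/r*np.sin(r),np.cos(r)];H=np.array(c["hand_eye"]);O=np.array(st["orientation"])
    d=O@H[:3,:3]@dc;o=O@H[:3,3]+st["tcp_pos"]
    return o+d*(z-o[2])/d[2]
E
python3 - <<'E'
from h import *
p=np.load("top0.npz")["p"]
hsv=cv2.cvtColor(p,cv2.COLOR_BGR2HSV)
for nm,(u,v) in dict(gA=(179,185),gB=(243,192),gC=(345,206),gD=(399,202),piston=(287,188),orange=(212,195)).items():
    m=np.zeros(p.shape[:2],np.uint8); m[v-22:v+22,u-22:u+22]=1
    b=((hsv[...,1]<70)|(hsv[...,1]>200)&(nm=="orange")).astype(np.uint8)*m
    c=max(cv2.findContours(b,0,2)[0],key=cv2.contourArea)
    (x,y),r=cv2.minEnclosingCircle(c); P=cast_top(x,y,.012); print(nm,round(x,1),round(y,1),"diam mm",round(2*r/392*.98*1e3),P.round(4))
b=(hsv[...,2]<60).astype(np.uint8);b[:110]=0;b[165:]=0;b[:,:195]=0;b[:,335:]=0
for c in cv2.findContours(b,0,2)[0]:
    if cv2.contourArea(c)>100:
        (x,y),(a,bb),_=cv2.fitEllipse(c);print("pad",round(x,1),round(y,1),round(a,1),round(bb,1),cast_top(x,y,.015).round(4))
cv2.imwrite("pics/c1.png",cv2.resize(p[100:280,160:430],None,fx=2.9,fy=2.9,interpolation=2))
E
```

```text
gA 179.1 185.7 diam mm 57 [0.4815 0.2178 0.012 ]
gB 242.0 192.0 diam mm 34 [0.4694 0.0532 0.012 ]
gC 344.9 206.3 diam mm 46 [ 0.4398 -0.2129  0.012 ]
gD 398.7 201.6 diam mm 72 [ 0.4559 -0.3501  0.012 ]
piston 286.5 188.6 diam mm 58 [ 0.4814 -0.0619  0.012 ]
orange 211.8 194.7 diam mm 34 [0.4602 0.1314 0.012 ]
pad 214.9 138.9 20.3 21.1 [0.6065 0.1283 0.015 ]
pad 249.1 135.8 20.8 21.1 [0.6168 0.0391 0.015 ]
pad 285.5 134.4 20.5 21.1 [ 0.6227 -0.0558  0.015 ]
pad 316.8 129.2 20.4 21.5 [ 0.6383 -0.1367  0.015 ]
```

View pics/c1.png

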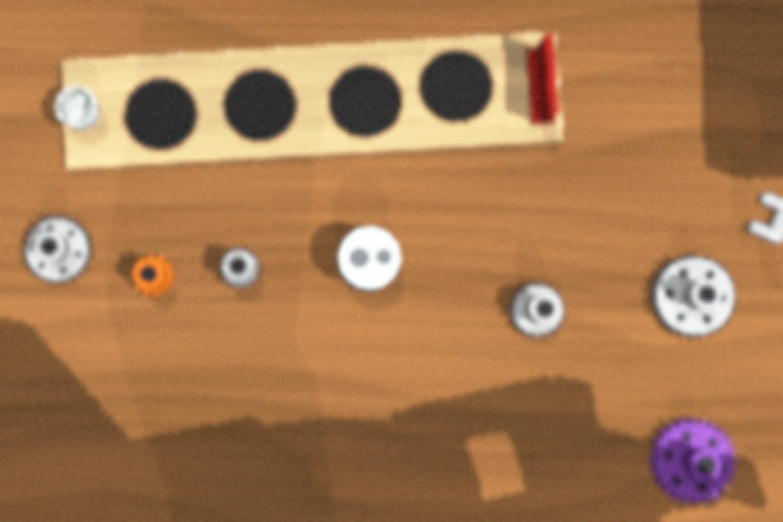

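The choice is clear from disc diameters: (399,202)=gear_74, (179,185)=gear_62, (345,206)=gear_50, (243,192)=gear_38. The orange and purple look-alikes and the white piston (287,188) stay untouched. Pads counted from the red stop are at y≈ -0.137, -0.056, 0.039 and 0.128. I'll go above gear_74 first.

Emit:
carry_out:
  steps:
    - [0, 0, 1, 0.5, 0.33, 0, 0]
    - [0, 0, 1, 0.5, 0.33, 0, 0]
    - [0, 0, 1, 0.5, 0.33, 0, 0]
    - [0, 0, 1, 0.5, 0.33, 0, 0]
    - [0, 0, 1, 0.5, 0.33, 0, 0]
    - [0, 0, 1, 0.5, 0.33, 0, 0]
    - [0, 0, 1, 0.5, 0.33, 0, 0]
    - [0, 0, 1, 0.5, 0.33, 0, 0]
  squeeze: 50

```text
time_s: 1.1
tcp_pos: [0.4447, -0.3516, 0.2268]
orientation: [[0.378, 0.926, -0.0], [0.926, -0.378, 0.0], [0.0, -0.001, -1.0]]
ft_force: [0.4, 0.2, 0.7]
gripper_width: 1.004
grasp_force: 0.0
```

Emit:
carry_out:
  steps:
    - [0, 0, 1, 0.1, 0.05, -0.2, 0]
    - [0, 0, 1, 0.1, 0, -0.2, 0]
    - [0, 0, 1, 0, 0, -0.2, 0]
    - [0, 0, 0.9, 0, 0, -0.2, 0]
    - [0, 0, 0, 0, 0, 0, 0]

```text
time_s: 1.72
tcp_pos: [0.4555, -0.3491, 0.178]
orientation: [[0.002, 1.0, -0.002], [1.0, -0.002, 0.001], [0.001, -0.002, -1.0]]
ft_force: [-0.1, 0.9, 0.3]
gripper_width: 0.997
grasp_force: 0.0
```

Run:
```python
from h import *
s=get_state(); print(s["tcp_pos"],s["orientation"].round(3).tolist(),s["time_s"])
p,d=capture("wrist"); cv2.imwrite("pics/w1.png",p)
```

```text
[ 0.45553458 -0.34909184  0.17804475] [[0.002, 1.0, -0.002], [1.0, -0.002, 0.001], [0.001, -0.002, -1.0]] 1.725
```

View pics/w1.png

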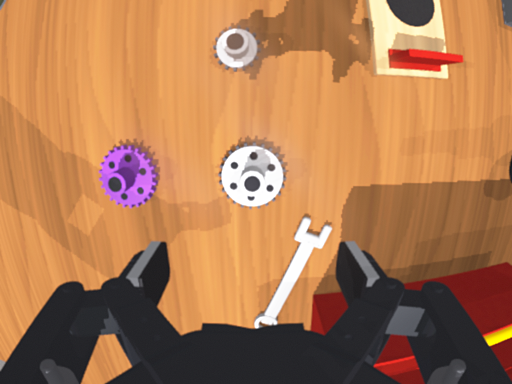

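Wrist view: gear_74 at (252,173), with its bore at (252,184). gear_50 is at (237,46), the purple look-alike at (129,174), and the red stop and a pad at top right. I'll measure gear_74 by casting its contour onto the disc-top plane and its bore onto the sleeve-top plane.

```bash
cat >> h.py <<'E'
def circ(c,z,st):
    w=np.array([cast_wrist(u,v,z,st)[:2] for u,v in c.reshape(-1,2)],np.float32)
    (x,y),r=cv2.minEnclosingCircle(w); m=cv2.fitEllipse(w*1000)
    return np.r_[x,y,2*r].round(4),np.round(np.r_[m[0],m[1]],1)
def view(name=None):
    st=get_state();p,_=capture("wrist")
    if name: cv2.imwrite(f"pics/{name}.png",p)
    return st,p
def gear(g,base=0,name=None):
    """g: expected xy; prints disc centre (plane base+12) and bore centre (plane base+42)"""
    st,p=view(name); hsv=cv2.cvtColor(p,cv2.COLOR_BGR2HSV)
    print("tcp",st["tcp_pos"].round(4))
    b=((hsv[...,1]<60)&(hsv[...,2]>90)).astype(np.uint8);b[235:]=0
    b=cv2.morphologyEx(b,cv2.MORPH_CLOSE,np.ones((5,5)))
    best=None
    for c in cv2.findContours(b,0,1)[0]:
        if cv2.contourArea(c)<150: continue
        r=circ(c,base+.012,st)
        if np.hypot(*(r[0][:2]-g))<.03: print("disc",r)
    k=(hsv[...,2]<75).astype(np.uint8);k[235:]=0
    for c in cv2.findContours(k,0,1)[0]:
        if cv2.contourArea(c)<30: continue
        r=circ(c,base+.042,st)
        if np.hypot(*(r[0][:2]-g))<.03: print("bore",r)
def pads():
    st,p=view(); hsv=cv2.cvtColor(p,cv2.COLOR_BGR2HSV)
    k=(hsv[...,2]<75).astype(np.uint8);k[235:]=0
    for c in cv2.findContours(k,0,1)[0]:
        if cv2.contourArea(c)<600: continue
        r=circ(c,.015,st)
        if abs(r[0][2]-.068)<.015: print("pad",r,c.reshape(-1,2).mean(0).round())
E
python3 - <<'E'
from h import *
gear((.456,-.35))
pads()
E
```

```text
tcp [ 0.4558 -0.3493  0.1789]
disc (array([ 0.4537, -0.3504,  0.074 ]), array([ 453.8, -350.5,   69.5,   69.8]))
pad (array([ 0.6362, -0.1392,  0.0641]), array([ 638.9, -150.8,   32.8,   66.9])) [410.   9.]
```

Emit:
carry_out:
  steps:
    - [0, 0, 0, -0.035, -0.02, -0.7, 0]
    - [0, 0, 0, 0, 0, -0.7, 0]
    - [0, 0, 0, 0, 0, -0.5, 0]
    - [0, 0, 0, 0, 0, -0.25, 0]
    - [0, 0, 0, 0, 0, -0.15, 0]
    - [0, 0, 0, 0, 0, 0, 0]

```text
time_s: 2.62
tcp_pos: [0.454, -0.3508, 0.0415]
orientation: [[0.001, 1.0, 0.0], [1.0, -0.001, -0.0], [-0.0, 0.0, -1.0]]
ft_force: [0.7, 0.2, 0.3]
gripper_width: 0.998
grasp_force: 0.0
```

Emit:
carry_out:
  steps:
    - [0, 0, 0, 0, 0, -0.05, 0.3]
    - [0, 0, 0, 0, 0, 0, 0.6]
    - [0, 0, 0, 0, 0, 0, 1]
    - [0, 0, 0, 0, 0, 0, 1]
    - [0, 0, 0, 0, 0, 0, 1]
    - [0, 0, 0, 0, 0, 0, 1]

```text
time_s: 3.38
tcp_pos: [0.4538, -0.3506, 0.0381]
orientation: [[0.001, 1.0, 0.0], [1.0, -0.001, -0.0], [-0.0, 0.0, -1.0]]
ft_force: [0.2, 0.3, 0.7]
gripper_width: 0.002
grasp_force: 0.0
```

Run:
```python
from h import *
p,_=capture("wrist")
q,_=capture("scene"); cv2.imwrite("pics/w2.png",np.hstack([p[60:384,100:420],cv2.resize(q[120:201,125:205],(320,324))]))
print(get_state()["gripper_width"])
```

```text
0.0011136901325140133
```

View pics/w2.png

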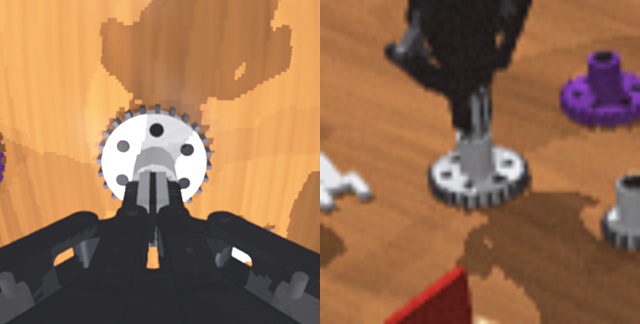

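The fingers shut on the -y side of the sleeve, which still stands at about (255,220) in full wrist pixels. I'll compute where the gear is now.

Run:
```python
from h import *
s=get_state()
for u,v,z in((255,163,.006),(198,215,.006),(313,215,.006),(255,171,.012),(203,215,.012),(308,215,.012),(255,222,.042),(253,240,.016),(253,240,.042)): print(u,v,z,cast_wrist(u,v,z,s).round(4))
p,d=capture("wrist"); print(d[200:260:6,255].round(3))
t,_=capture("top"); cv2.imwrite("pics/t2.png",cv2.resize(t[160:250,350:450],None,fx=5,fy=5))
hsv=cv2.cvtColor(p,cv2.COLOR_BGR2HSV)
b=((hsv[...,1]<60)&(hsv[...,2]>200)).astype(np.uint8);b[290:]=0
c=max(cv2.findContours(b,0,1)[0],key=cv2.contourArea); h=c.reshape(-1,2); 
w=np.array([cast_wrist(*q,.012,s)[:2] for q in h if q[1]<225]);A=np.c_[2*w,np.ones(len(w))];k=np.linalg.lstsq(A,(w**2).sum(1),rcond=None)[0];print("circle",k[:2],np.sqrt(k[2]+k[:2]@k[:2])*2)
```

```text
255 163 0.006 [ 0.4544 -0.3129  0.006 ]
198 215 0.006 [ 0.4175 -0.3469  0.006 ]
313 215 0.006 [ 0.4922 -0.3469  0.006 ]
255 171 0.012 [ 0.4543 -0.3166  0.012 ]
203 215 0.012 [ 0.4219 -0.3446  0.012 ]
308 215 0.012 [ 0.4877 -0.3446  0.012 ]
255 222 0.042 [ 0.4541 -0.337   0.042 ]
253 240 0.016 [ 0.4532 -0.3597  0.016 ]
253 240 0.042 [ 0.4531 -0.3473  0.042 ]
[0.182 0.182 0.173 0.163 0.155 0.154 0.144 0.137 0.131 0.126]
circle [ 0.45333008 -0.34112009] 0.04808384772475904
```

View pics/t2.png

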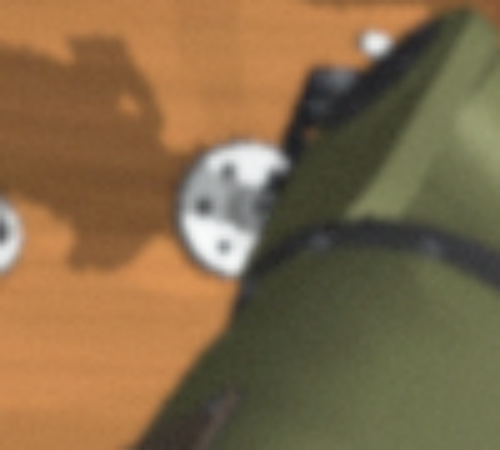

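Run:
```python
from h import *
s=get_state();p,d=capture("wrist");c=camera_params("wrist");H=np.array(c["hand_eye"]);O=np.array(s["orientation"])
for u in(240,246,252,258,264):
  for v in(205,215,222,228,234,240,250,260,275):
    a=np.array([u-c["cx"],v-c["cy"]])/c["fx"];r=np.linalg.norm(a)
    X=np.r_[a/r*np.tan(r),1]*d[v,u]; X=O@(H[:3,:3]@X+H[:3,3])+s["tcp_pos"]
    print(u,v,p[v,u],(X*1000).round(0))
```

```text
240 205 [255 255 255] [ 445. -338.   12.]
240 215 [162 158 160] [ 445. -342.   19.]
240 222 [164 161 162] [ 446. -341.   32.]
240 228 [193 188 190] [ 446. -341.   41.]
240 234 [160 154 153] [ 447. -340.   50.]
240 240 [156 151 150] [ 447. -340.   58.]
240 250 [156 151 150] [ 447. -341.   66.]
240 260 [146 141 140] [ 448. -341.   75.]
240 275 [49 45 45] [ 448. -339.   90.]
246 205 [225 221 222] [ 449. -338.   12.]
246 215 [160 157 158] [ 449. -339.   25.]
246 222 [163 160 161] [ 449. -339.   36.]
246 228 [216 210 213] [ 449. -340.   42.]
246 234 [157 153 152] [ 450. -340.   50.]
246 240 [156 151 150] [ 450. -340.   57.]
246 250 [155 150 149] [ 450. -340.   68.]
246 260 [148 143 142] [ 450. -341.   76.]
246 275 [47 43 43] [ 450. -340.   88.]
252 205 [221 216 217] [ 453. -338.   13.]
252 215 [161 157 159] [ 453. -338.   28.]
252 222 [164 161 162] [ 453. -338.   39.]
252 228 [215 211 211] [ 453. -340.   43.]
252 234 [45 43 45] [ 453. -341.   49.]
252 240 [47 45 46] [ 453. -341.   56.]
252 250 [46 44 45] [ 453. -340.   67.]
252 260 [42 40 41] [ 453. -340.   76.]
252 275 [48 45 47] [ 453. -346.   79.]
258 205 [224 222 220] [ 456. -338.   12.]
258 215 [165 162 163] [ 456. -339.   26.]
258 222 [167 164 164] [ 456. -339.   37.]
258 228 [214 209 210] [ 456. -340.   43.]
258 234 [155 150 149] [ 456. -340.   50.]
258 240 [156 151 150] [ 455. -340.   57.]
258 250 [157 152 151] [ 455. -341.   66.]
258 260 [150 145 143] [ 455. -340.   76.]
258 275 [48 43 42] [ 455. -340.   89.]
264 205 [222 220 220] [ 460. -338.   11.]
264 215 [168 165 166] [ 460. -340.   24.]
264 222 [169 167 168] [ 459. -340.   35.]
264 228 [220 215 217] [ 459. -340.   42.]
264 234 [154 148 147] [ 459. -341.   49.]
264 240 [156 151 150] [ 458. -340.   58.]
264 250 [156 150 149] [ 458. -340.   68.]
264 260 [147 142 141] [ 458. -340.   76.]
264 275 [48 45 45] [ 457. -340.   89.]
```

Depth shows the shut fingers ending just above the sleeve top (z≈45 mm) with the TCP at 38 mm. The tips therefore stand farther back than I assumed. I'll lift and measure the real fingertip position relative to the TCP.

Emit:
carry_out:
  steps:
    - [0, 0, 0, 0, 0, 0.7, 1]
    - [0, 0, 0, 0, 0, 0.3, 1]
    - [0, 0, 0, 0, 0, 0, 1]

```text
time_s: 4.0
tcp_pos: [0.4542, -0.3509, 0.099]
orientation: [[0.001, 1.0, 0.002], [1.0, -0.001, -0.001], [-0.001, 0.002, -1.0]]
ft_force: [-0.1, 0.5, -0.5]
gripper_width: 0.001
grasp_force: 0.0
```

```bash
cat >> h.py <<'E'
def cloud(s,d):
    c=camera_params("wrist");H=np.array(c["hand_eye"]);O=np.array(s["orientation"])
    v,u=np.mgrid[0:384,0:512];a=np.stack([u-c["cx"],v-c["cy"]],-1)/c["fx"];r=np.linalg.norm(a,axis=-1,keepdims=True)+1e-9
    X=np.concatenate([a/r*np.tan(r),np.ones_like(r)],-1)*d[...,None]
    return (X@H[:3,:3].T+H[:3,3])  # tool coordinates
E
python3 - <<'E'
from h import *
s=get_state();p,d=capture("wrist");X=cloud(s,d);print(s["tcp_pos"],s["gripper_width"])
for u in(246,258):
  for v in range(200,262,5): print(u,v,p[v,u],(X[v,u]*1000).round(0))
cv2.imwrite("pics/w3.png",p)
E
```

```text
[ 0.45416414 -0.35092559  0.09897799] 0.0005287083068021768
246 200 [196 189 189] [ 6. -6. 56.]
246 205 [104  96  96] [ 2. -6. 57.]
246 210 [107  99 100] [-1. -6. 56.]
246 215 [119 112 112] [-5. -6. 56.]
246 220 [255 255 255] [-9. -6. 57.]
246 225 [255 255 255] [-26.  -6.  86.]
246 230 [255 255 255] [-31.  -6.  88.]
246 235 [152 148 146] [ 11.  -4. -14.]
246 240 [152 147 147] [ 10.  -4. -18.]
246 245 [151 146 146] [ 10.  -4. -24.]
246 250 [152 146 146] [ 10.  -4. -29.]
246 255 [151 147 146] [ 10.  -4. -33.]
246 260 [144 139 138] [ 10.  -4. -38.]
258 200 [91 83 83] [ 6.  3. 57.]
258 205 [98 90 89] [ 2.  3. 57.]
258 210 [99 91 90] [-1.  3. 56.]
258 215 [96 87 87] [-6.  3. 57.]
258 220 [255 255 255] [-10.   3.  58.]
258 225 [255 255 255] [-26.   4.  88.]
258 230 [255 255 255] [-31.   4.  88.]
258 235 [153 148 147] [ 10.   2. -13.]
258 240 [154 149 148] [ 10.   2. -18.]
258 245 [153 148 147] [ 10.   2. -24.]
258 250 [154 148 148] [ 10.   1. -28.]
258 255 [154 149 148] [ 10.   1. -33.]
258 260 [146 141 140] [ 10.   1. -37.]
```

View pics/w3.png

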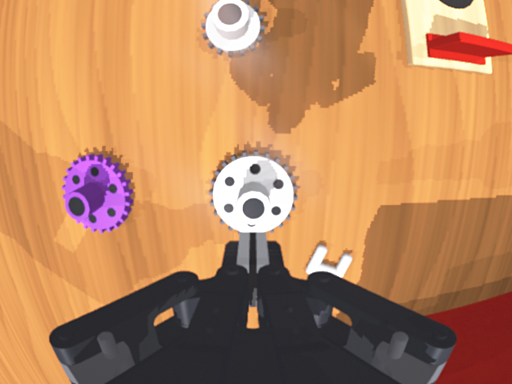

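The shut fingertips actually sit about 12 mm behind the reported TCP, not 22 mm ahead of it, and the gear's heights are consistent. To grip the sleeve I therefore need TCP z ≈ 0.006. Wrist view: gear_74 at (253,190), undisturbed. I'll reopen, descend lower and check the force.

Emit:
carry_out:
  steps:
    - [0, 0, 0, 0, 0, 0, 0]
    - [0, 0, 0, 0, 0.01, 0, 0]
    - [0, 0, 0, 0, 0, 0, 0]
    - [0, 0, 0, 0, 0, -0.2, 0]
    - [0, 0, 0, 0, 0, -0.5, 0]
    - [0, 0, 0, 0, 0, -0.4, 0]
    - [0, 0, 0, 0, 0, -0.2, 0]
    - [0, 0, 0, 0, 0, 0, 0]

```text
time_s: 5.05
tcp_pos: [0.4535, -0.3498, 0.0193]
orientation: [[0.001, 1.0, -0.001], [1.0, -0.001, 0.001], [0.001, -0.001, -1.0]]
ft_force: [-0.7, -0.1, -0.9]
gripper_width: 1.0
grasp_force: 0.0
```

Emit:
carry_out:
  steps:
    - [0, 0, 0, 0, 0, -0.15, 0]
    - [0, 0, 0, 0, 0, -0.1, 0]
    - [0, 0, 0, 0, 0, 0, 0]

```text
time_s: 5.42
tcp_pos: [0.4537, -0.3499, 0.0048]
orientation: [[0.001, 1.0, -0.0], [1.0, -0.001, 0.0], [0.0, -0.0, -1.0]]
ft_force: [-0.1, -1.0, 0.0]
gripper_width: 1.002
grasp_force: 0.0
```

Emit:
carry_out:
  steps:
    - [0, 0, 0, 0, 0, 0, 0.4]
    - [0, 0, 0, 0, 0, 0, 0.8]
    - [0, 0, 0, 0, 0, 0, 1]
    - [0, 0, 0, 0, 0, 0, 1]
    - [0, 0, 0, 0, 0, 0, 1]
    - [0, 0, 0, 0, 0, 0, 1]

```text
time_s: 6.18
tcp_pos: [0.4549, -0.3513, 0.0078]
orientation: [[0.001, 1.0, 0.003], [1.0, -0.001, -0.003], [-0.003, 0.003, -1.0]]
ft_force: [-4.1, 1.1, 24.1]
gripper_width: 0.29
grasp_force: 56.3
```

It's gripped at 24.6 mm opening. The 24 N upward means a tip is touching the disc, so I'll use a slightly higher z next time. I'll lift and go to a point where the wrist sees the pads.

Emit:
carry_out:
  steps:
    - [0, 0, 0, 0, 0, 0.2, 1]
    - [0, 0, 0, 0, 0, 0.6, 1]
    - [0, 0, 0, 0, 0, 0.8, 1]
    - [0, 0, 0, 0.4, 0.3, 0.6, 1]
    - [0, 0, 0, 0.7, 0.4, 0, 1]
    - [0, 0, 0, 0.7, 0.4, 0, 1]
    - [0, 0, 0, 0.7, 0.4, 0, 1]
    - [0, 0, 0, 0.4, 0.2, 0, 1]

```text
time_s: 7.18
tcp_pos: [0.6291, -0.2462, 0.1367]
orientation: [[-0.001, 1.0, -0.001], [1.0, 0.001, 0.001], [0.001, -0.001, -1.0]]
ft_force: [-1.8, 0.1, -2.1]
gripper_width: 0.29
grasp_force: 53.6
```

Emit:
carry_out:
  steps:
    - [0, 0, 0, 0, 0, 0, 1]
    - [0, 0, 0, 0, 0, 0, 1]

```text
time_s: 7.42
tcp_pos: [0.6272, -0.2481, 0.1368]
orientation: [[0.001, 1.0, -0.001], [1.0, -0.001, 0.0], [0.0, -0.001, -1.0]]
ft_force: [0.3, -0.0, -2.3]
gripper_width: 0.287
grasp_force: 53.6
```

Run:
```python
from h import *
pads(); s,p=view("w4"); print(s["tcp_pos"],s["grasp_force"],s["ft_force"])
```

```text
[ 0.62710003 -0.24843148  0.1369852 ] 53.6436407949077 [ 0.10425687 -0.02047446 -3.35523413]
```

View pics/w4.png

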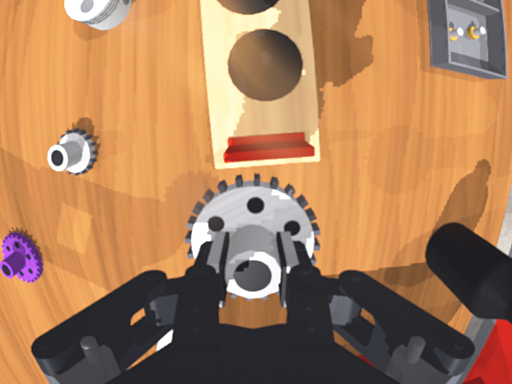

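The gear is held straight, with its disc centred near (253,230) and sleeve top at (253,270). The nearest pad is at (265,65), the stop at (267,148). The pad looks brighter here, so I'll threshold higher, and measure the held gear's offset from the TCP.

```bash
cat >> h.py <<'E'
def fitc(w):
    A=np.c_[2*w,np.ones(len(w))];k=np.linalg.lstsq(A,(w**2).sum(1),rcond=None)[0];return k[:2].round(4),round(2*np.sqrt(k[2]+k[:2]@k[:2]),4)
def pads(vt=135):
    st,p=view(); g=p.max(2)
    k=cv2.morphologyEx((g<vt).astype(np.uint8),cv2.MORPH_OPEN,np.ones((7,7)));k[235:]=0
    for c in cv2.findContours(k,0,1)[0]:
        if cv2.contourArea(c)<800: continue
        q=c.reshape(-1,2);q=q[(q[:,1]>3)]
        w=np.array([cast_wrist(u,v,.015,st)[:2] for u,v in q]); f=fitc(w)
        if abs(f[1]-.068)<.008: print("pad",f,q.mean(0).round())
E
python3 - <<'E'
from h import *
pads(); s,p=view(); hsv=cv2.cvtColor(p,cv2.COLOR_BGR2HSV)
b=((hsv[...,1]<50)&(hsv[...,2]>110)).astype(np.uint8);b=cv2.morphologyEx(b,cv2.MORPH_OPEN,np.ones((11,11)));b[238:]=0
c=max(cv2.findContours(b,0,1)[0],key=cv2.contourArea).reshape(-1,2);c=c[c[:,1]<236]
w=np.array([cast_wrist(u,v,s["tcp_pos"][2]-.0078+.012,s)[:2] for u,v in c]);h=cv2.convexHull(w.astype(np.float32)).reshape(-1,2);print("held disc",fitc(h),s["tcp_pos"])
for u,v in((265,29),(265,101),(229,65),(302,65)):print(p[v,u],cast_wrist(u,v,.015,s).round(4))
E
```

```text
pad (array([ 0.887 , -0.0734]), np.float64(0.0744)) [487.  39.]
held disc (array([ 0.6231, -0.2379]), np.float64(0.0531)) [ 0.62718141 -0.24858951  0.13723723]
[ 85 104 127] [ 0.6375 -0.1043  0.015 ]
[134 183 227] [ 0.6374 -0.1712  0.015 ]
[ 82 109 144] [ 0.6055 -0.1381  0.015 ]
[ 92 120 145] [ 0.6706 -0.1373  0.015 ]
```

Pad 1 by its edges is at (0.638, -0.1378), which agrees with the top view. I'll move over it and lower, stopping a little above contact.

Emit:
carry_out:
  steps:
    - [0, 0, 0, 0.05, 0.5, -0.1, 1]
    - [0, 0, 0, 0.05, 0.6, -0.1, 1]
    - [0, 0, 0, 0.05, 0.5, -0.1, 1]
    - [0, 0, 0, 0.03, 0.23, -0.3, 1]
    - [0, 0, 0, 0, 0, -0.4, 1]
    - [0, 0, 0, 0, 0, -0.4, 1]
    - [0, 0, 0, 0, 0, -0.25, 1]
    - [0, 0, 0, 0, 0, 0, 1]

```text
time_s: 8.62
tcp_pos: [0.6379, -0.1385, 0.0368]
orientation: [[0.002, 1.0, -0.002], [1.0, -0.002, 0.0], [0.0, -0.002, -1.0]]
ft_force: [0.3, -0.7, -1.7]
gripper_width: 0.284
grasp_force: 53.6
```

Emit:
carry_out:
  steps:
    - [0, 0, 0, 0, 0, 0, 1]
    - [0, 0, 0, 0, 0, 0, 1]

```text
time_s: 8.88
tcp_pos: [0.6391, -0.1384, 0.0391]
orientation: [[0.001, 1.0, 0.002], [1.0, -0.001, -0.0], [-0.0, 0.002, -1.0]]
ft_force: [0.3, 0.9, -3.1]
gripper_width: 0.289
grasp_force: 53.6
```

Emit:
carry_out:
  steps:
    - [0, 0, 0, -0.01, 0, -0.1, 1]
    - [0, 0, 0, 0, 0, -0.08, 1]
    - [0, 0, 0, 0, 0, 0, 1]

```text
time_s: 9.25
tcp_pos: [0.6377, -0.1381, 0.0266]
orientation: [[0.001, 1.0, -0.001], [1.0, -0.001, 0.0], [0.0, -0.001, -1.0]]
ft_force: [-0.1, 0.5, -2.6]
gripper_width: 0.287
grasp_force: 53.6
```

Emit:
carry_out:
  steps:
    - [0, 0, 0, 0, 0, -0.03, 1]
    - [0, 0, 0, 0, 0, -0.02, 1]
    - [0, 0, 0, 0, 0, 0, 1]

```text
time_s: 9.62
tcp_pos: [0.638, -0.1382, 0.0242]
orientation: [[0.001, 1.0, -0.0], [1.0, -0.001, 0.0], [0.0, -0.0, -1.0]]
ft_force: [-0.4, -0.2, -2.5]
gripper_width: 0.29
grasp_force: 53.6
```

Emit:
carry_out:
  steps:
    - [0, 0, 0, 0, 0, -0.02, 1]
    - [0, 0, 0, 0, 0, 0, 1]

```text
time_s: 9.88
tcp_pos: [0.638, -0.1382, 0.0231]
orientation: [[0.001, 1.0, 0.0], [1.0, -0.001, -0.0], [-0.0, 0.0, -1.0]]
ft_force: [-0.1, 0.4, -2.9]
gripper_width: 0.287
grasp_force: 53.7
```

Emit:
carry_out:
  steps:
    - [0, 0, 0, 0, 0, -0.02, 1]
    - [0, 0, 0, 0, 0, 0, 1]

```text
time_s: 10.12
tcp_pos: [0.6383, -0.1382, 0.0229]
orientation: [[0.001, 1.0, 0.001], [1.0, -0.001, -0.0], [-0.0, 0.001, -1.0]]
ft_force: [-4.2, 2.7, 6.8]
gripper_width: 0.293
grasp_force: 56.2
```

Contact at +7 N. I'll release, rise and check.

Emit:
carry_out:
  steps:
    - [0, 0, 0, 0, 0, 0, 0.6]
    - [0, 0, 0, 0, 0, 0, 0.3]
    - [0, 0, 0, 0, 0, 0, 0]
    - [0, 0, 0, 0, 0, 0, 0]
    - [0, 0, 0, 0, 0, 0.3, 0]
    - [0, 0, 0, 0, 0, 0.7, 0]
    - [0, 0, 0, 0, 0, 0.8, 0]
    - [0, 0, 0, 0, 0, 0.7, 0]

```text
time_s: 11.12
tcp_pos: [0.6381, -0.1382, 0.1753]
orientation: [[0.001, 1.0, 0.002], [1.0, -0.001, -0.001], [-0.001, 0.002, -1.0]]
ft_force: [-0.2, 0.6, 0.1]
gripper_width: 1.001
grasp_force: 0.0
```

Emit:
carry_out:
  steps:
    - [0, 0, 0, 0, 0, 0, 0]
    - [0, 0, 0, 0, 0, 0, 0]

```text
time_s: 11.38
tcp_pos: [0.6378, -0.1381, 0.1721]
orientation: [[0.001, 1.0, 0.0], [1.0, -0.001, 0.0], [0.0, 0.0, -1.0]]
ft_force: [-0.3, -0.4, -0.5]
gripper_width: 0.998
grasp_force: 0.0
```

Run:
```python
from h import *
gear((.638,-.138),.015); pads(150); s,p=view("w5")
```

```text
tcp [ 0.6378 -0.1381  0.1721]
disc (array([ 0.6369, -0.1376,  0.0737]), array([ 637.3, -137.4,   69.2,   69.9]))
bore (array([ 0.6373, -0.1383,  0.0142]), array([ 637.3, -137.9,   12.9,   13.4]))
pad (array([ 0.622 , -0.0553]), np.float64(0.0649)) [238.  97.]
pad (array([0.9759, 0.0659]), np.float64(0.0631)) [504.  36.]
pad (array([0.6164, 0.0388]), np.float64(0.0648)) [233.  25.]
```

View pics/w5.png

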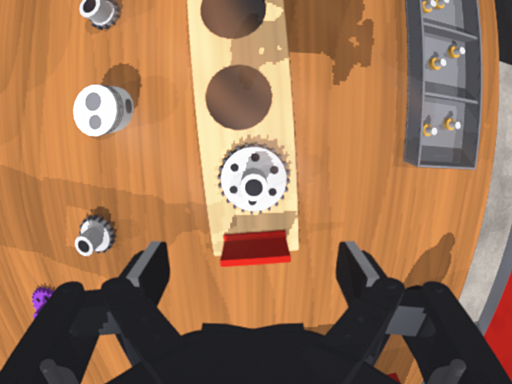

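gear_74 stands upright on pad 1 at (254,178), within about 1 mm of centre. Pad 2 is at (0.622,-0.055) and pad 3 at (0.616,0.039). Next is gear_62.

Emit:
carry_out:
  steps:
    - [0, 0, 0, -0.2, 0.4, 0, 0]
    - [0, 0, 0, -0.35, 0.8, 0, 0]
    - [0, 0, 0, -0.4, 0.9, 0, 0]
    - [0, 0, 0, -0.4, 0.9, 0, 0]
    - [0, 0, 0, -0.4, 0.9, 0, 0]
    - [0, 0, 0, -0.4, 0.9, 0, 0]
    - [0, 0, 0, -0.3, 0.7, 0, 0]
    - [0, 0, 0, -0.15, 0.43, 0, 0]

```text
time_s: 12.52
tcp_pos: [0.4808, 0.2194, 0.1714]
orientation: [[-0.001, 1.0, -0.001], [1.0, 0.001, -0.0], [-0.0, -0.001, -1.0]]
ft_force: [-0.4, -0.6, 0.1]
gripper_width: 0.999
grasp_force: 0.0
```

Emit:
carry_out:
  steps:
    - [0, 0, 0, 0, 0, 0, 0]
    - [0, 0, 0, 0, 0, 0, 0]

```text
time_s: 12.78
tcp_pos: [0.4821, 0.2171, 0.1715]
orientation: [[0.001, 1.0, -0.001], [1.0, -0.001, -0.0], [-0.0, -0.001, -1.0]]
ft_force: [-0.2, -0.6, -0.2]
gripper_width: 1.001
grasp_force: 0.0
```

Run:
```python
from h import *
gear((.481,.218)); s,p=view("w6")
```

```text
tcp [0.4821 0.2171 0.1715]
disc (array([0.4814, 0.2204, 0.0619]), array([481.2, 220.2,  57.5,  57.6]))
```

gear_62 confirmed (62 mm) at (0.4814,0.2204). I'll descend to TCP z≈0.010.

Emit:
carry_out:
  steps:
    - [0, 0, 0, -0.01, 0.055, -0.3, 0]
    - [0, 0, 0, 0, 0, -0.6, 0]
    - [0, 0, 0, 0, 0, -0.7, 0]
    - [0, 0, 0, 0, 0, -0.6, 0]
    - [0, 0, 0, 0, 0, -0.3, 0]
    - [0, 0, 0, 0, 0, -0.15, 0]
    - [0, 0, 0, 0, 0, 0, 0]
    - [0, 0, 0, 0, 0, 0, 0]

```text
time_s: 13.88
tcp_pos: [0.482, 0.2211, 0.014]
orientation: [[0.001, 1.0, 0.002], [1.0, -0.001, 0.001], [0.001, 0.002, -1.0]]
ft_force: [0.8, 0.4, -0.7]
gripper_width: 1.003
grasp_force: 0.0
```

Emit:
carry_out:
  steps:
    - [0, 0, 0, 0, 0, 0, 0.4]
    - [0, 0, 0, 0, 0, 0, 0.8]
    - [0, 0, 0, 0, 0, 0, 1]
    - [0, 0, 0, 0, 0, 0, 1]
    - [0, 0, 0, 0, 0, 0, 1]

```text
time_s: 14.5
tcp_pos: [0.4815, 0.221, 0.0132]
orientation: [[0.001, 1.0, 0.0], [1.0, -0.001, 0.0], [0.0, 0.0, -1.0]]
ft_force: [-1.2, -1.0, 5.1]
gripper_width: 0.286
grasp_force: 48.9
```

Emit:
carry_out:
  steps:
    - [0, 0, 0, 0, 0, 0.3, 1]
    - [0, 0, 0, 0, 0, 0.6, 1]
    - [0, 0, 0, 0.2, -0.4, 0.5, 1]
    - [0, 0, 0, 0.4, -0.8, 0.2, 1]
    - [0, 0, 0, 0.5, -1, 0, 1]
    - [0, 0, 0, 0.5, -1, 0, 1]
    - [0, 0, 0, 0.4, -0.8, 0, 1]
    - [0, 0, 0, 0.3, -0.4, 0, 1]

```text
time_s: 15.5
tcp_pos: [0.6159, -0.0376, 0.1097]
orientation: [[0.003, 1.0, 0.0], [1.0, -0.003, -0.0], [-0.0, 0.0, -1.0]]
ft_force: [-0.1, 0.9, -1.7]
gripper_width: 0.286
grasp_force: 49.4
```

Emit:
carry_out:
  steps:
    - [0, 0, 0, 0.04, -0.2, 0, 1]
    - [0, 0, 0, 0, 0, 0, 1]
    - [0, 0, 0, 0, 0, 0, 1]

```text
time_s: 15.88
tcp_pos: [0.6173, -0.0459, 0.1092]
orientation: [[0.0, 1.0, -0.0], [1.0, -0.0, 0.0], [0.0, -0.0, -1.0]]
ft_force: [0.2, -0.1, -3.1]
gripper_width: 0.288
grasp_force: 49.5
```

Emit:
carry_out:
  steps:
    - [0, 0, 0, 0.08, -0.147, -0.1, 1]
    - [0, 0, 0, 0, 0, -0.4, 1]
    - [0, 0, 0, 0, 0, -0.4, 1]
    - [0, 0, 0, 0, 0, -0.2, 1]
    - [0, 0, 0, 0, 0, -0.1, 1]
    - [0, 0, 0, 0, 0, 0, 1]
    - [0, 0, 0, 0, 0, 0, 1]

```text
time_s: 16.75
tcp_pos: [0.6229, -0.0558, 0.0377]
orientation: [[0.001, 1.0, 0.001], [1.0, -0.001, -0.0], [-0.0, 0.001, -1.0]]
ft_force: [-0.0, -0.0, -1.5]
gripper_width: 0.287
grasp_force: 49.5
```

Emit:
carry_out:
  steps:
    - [0, 0, 0, -0.01, 0.01, -0.06, 1]
    - [0, 0, 0, 0, 0, -0.04, 1]
    - [0, 0, 0, 0, 0, -0.02, 1]
    - [0, 0, 0, 0, 0, 0, 1]
    - [0, 0, 0, 0, 0, 0, 1]

```text
time_s: 17.38
tcp_pos: [0.6219, -0.0551, 0.0298]
orientation: [[0.001, 1.0, 0.0], [1.0, -0.001, -0.0], [-0.0, 0.0, -1.0]]
ft_force: [-0.2, -0.4, -1.6]
gripper_width: 0.287
grasp_force: 49.5
```

Emit:
carry_out:
  steps:
    - [0, 0, 0, 0, 0, -0.02, 1]
    - [0, 0, 0, 0, 0, 0, 1]

```text
time_s: 17.62
tcp_pos: [0.6219, -0.0551, 0.0284]
orientation: [[0.001, 1.0, -0.0], [1.0, -0.001, 0.0], [0.0, -0.0, -1.0]]
ft_force: [-0.3, 0.6, -2.5]
gripper_width: 0.287
grasp_force: 49.5
```

Emit:
carry_out:
  steps:
    - [0, 0, 0, 0, 0, -0.02, 1]
    - [0, 0, 0, 0, 0, 0, 1]

```text
time_s: 17.88
tcp_pos: [0.6221, -0.0551, 0.0283]
orientation: [[0.001, 1.0, 0.0], [1.0, -0.001, -0.0], [-0.0, 0.0, -1.0]]
ft_force: [-5.4, 0.4, 7.5]
gripper_width: 0.287
grasp_force: 50.4
```

Contact. Release, rise and check.

Emit:
carry_out:
  steps:
    - [0, 0, 0, 0, 0, 0, 0.6]
    - [0, 0, 0, 0, 0, 0, 0.3]
    - [0, 0, 0, 0, 0, 0, 0]
    - [0, 0, 0, 0, 0, 0, 0]
    - [0, 0, 0, 0, 0, 0.3, 0]
    - [0, 0, 0, 0, 0, 0.7, 0]
    - [0, 0, 0, 0, 0, 0.8, 0]
    - [0, 0, 0, 0, 0, 0.6, 0]

```text
time_s: 18.88
tcp_pos: [0.6222, -0.0552, 0.175]
orientation: [[0.001, 1.0, 0.003], [1.0, -0.001, -0.0], [-0.0, 0.003, -1.0]]
ft_force: [0.7, 0.9, 0.4]
gripper_width: 0.998
grasp_force: 0.0
```

Emit:
carry_out:
  steps:
    - [0, 0, 0, 0, 0, 0, 0]
    - [0, 0, 0, 0, 0, 0, 0]

```text
time_s: 19.12
tcp_pos: [0.6217, -0.0551, 0.1714]
orientation: [[0.001, 1.0, -0.0], [1.0, -0.001, 0.0], [0.0, -0.0, -1.0]]
ft_force: [0.1, 0.6, -0.2]
gripper_width: 1.0
grasp_force: 0.0
```

Run:
```python
from h import *
gear((.622,-.055),.015); pads(150)
```

```text
tcp [ 0.6217 -0.0551  0.1714]
disc (array([ 0.6217, -0.0562,  0.0627]), array([621.4, -55.9,  57.9,  58.7]))
bore (array([ 0.621 , -0.0565,  0.0143]), array([621.2, -56.5,  12.9,  13.5]))
pad (array([0.6164, 0.0401]), np.float64(0.0646)) [248.  85.]
pad (array([0.6063, 0.1286]), np.float64(0.0652)) [238.  22.]
```

Emit:
carry_out:
  steps:
    - [0, 0, 0, -0.2, -0.2, 0, 0]
    - [0, 0, 0, -0.5, -0.4, 0, 0]
    - [0, 0, 0, -0.6, -0.5, 0, 0]
    - [0, 0, 0, -0.6, -0.5, 0, 0]
    - [0, 0, 0, -0.6, -0.5, 0, 0]
    - [0, 0, 0, -0.4, -0.4, 0, 0]
    - [0, 0, 0, -0.1, -0.13, 0, 0]
    - [0, 0, 0, 0, 0, 0, 0]

```text
time_s: 20.23
tcp_pos: [0.4416, -0.2132, 0.1712]
orientation: [[0.002, 1.0, -0.0], [1.0, -0.002, 0.0], [0.0, -0.0, -1.0]]
ft_force: [1.4, 0.6, 0.3]
gripper_width: 0.998
grasp_force: 0.0
```

Emit:
carry_out:
  steps:
    - [0, 0, 0, 0, 0, 0, 0]

```text
time_s: 20.35
tcp_pos: [0.4423, -0.2124, 0.1711]
orientation: [[0.0, 1.0, -0.0], [1.0, -0.0, 0.0], [0.0, -0.0, -1.0]]
ft_force: [0.3, -0.3, -0.4]
gripper_width: 1.0
grasp_force: 0.0
```

Run:
```python
from h import *
gear((.44,-.213));
```

```text
tcp [ 0.4423 -0.2124  0.1711]
disc (array([ 0.4378, -0.212 ,  0.05  ]), array([ 437.8, -211.9,   45.5,   46.3]))
```

gear_62 is centred to about 1 mm. gear_50 is confirmed (50 mm) at (0.4378,-0.2120).

Emit:
carry_out:
  steps:
    - [0, 0, 0, -0.075, 0.005, -0.3, 0]
    - [0, 0, 0, 0, 0, -0.6, 0]
    - [0, 0, 0, 0, 0, -0.7, 0]
    - [0, 0, 0, 0, 0, -0.6, 0]
    - [0, 0, 0, 0, 0, -0.3, 0]
    - [0, 0, 0, 0, 0, -0.15, 0]
    - [0, 0, 0, 0, 0, 0, 0]
    - [0, 0, 0, 0, 0, 0, 0]

```text
time_s: 21.4
tcp_pos: [0.4379, -0.2128, 0.0131]
orientation: [[0.001, 1.0, 0.001], [1.0, -0.001, -0.001], [-0.001, 0.001, -1.0]]
ft_force: [-0.6, 0.7, 0.9]
gripper_width: 0.999
grasp_force: 0.0
```

Emit:
carry_out:
  steps:
    - [0, 0, 0, 0, 0, 0, 0.4]
    - [0, 0, 0, 0, 0, 0, 0.8]
    - [0, 0, 0, 0, 0, 0, 1]
    - [0, 0, 0, 0, 0, 0, 1]
    - [0, 0, 0, 0, 0, 0, 1]

```text
time_s: 22.02
tcp_pos: [0.4376, -0.2127, 0.0127]
orientation: [[0.001, 1.0, 0.0], [1.0, -0.001, -0.0], [-0.0, 0.0, -1.0]]
ft_force: [-2.1, 1.5, 5.7]
gripper_width: 0.284
grasp_force: 48.8
```

Emit:
carry_out:
  steps:
    - [0, 0, 0, 0, 0, 0.4, 1]
    - [0, 0, 0, 0, 0, 0.8, 1]
    - [0, 0, 0, 0.2, 0.3, 0.5, 1]
    - [0, 0, 0, 0.5, 0.7, 0, 1]
    - [0, 0, 0, 0.7, 0.95, 0, 1]
    - [0, 0, 0, 0.7, 0.95, 0, 1]
    - [0, 0, 0, 0.6, 0.8, 0, 1]
    - [0, 0, 0, 0.3, 0.5, 0, 1]

```text
time_s: 23.02
tcp_pos: [0.6084, 0.0284, 0.1138]
orientation: [[-0.001, 1.0, -0.0], [1.0, 0.001, 0.0], [0.0, -0.0, -1.0]]
ft_force: [0.1, -0.4, -2.6]
gripper_width: 0.285
grasp_force: 49.5
```

Emit:
carry_out:
  steps:
    - [0, 0, 0, 0, 0, 0, 1]
    - [0, 0, 0, 0, 0, 0, 1]

```text
time_s: 23.28
tcp_pos: [0.6071, 0.0256, 0.1139]
orientation: [[0.001, 1.0, -0.001], [1.0, -0.001, -0.0], [-0.0, -0.001, -1.0]]
ft_force: [0.3, -0.5, -2.5]
gripper_width: 0.284
grasp_force: 49.6
```

Emit:
carry_out:
  steps:
    - [0, 0, 0, 0.155, 0.22, -0.1, 1]
    - [0, 0, 0, 0, 0, -0.4, 1]
    - [0, 0, 0, 0, 0, -0.4, 1]
    - [0, 0, 0, 0, 0, -0.3, 1]
    - [0, 0, 0, 0, 0, -0.1, 1]
    - [0, 0, 0, 0, 0, 0, 1]
    - [0, 0, 0, 0, 0, 0, 1]
    - [0, 0, 0, 0, 0, 0, 1]

```text
time_s: 24.28
tcp_pos: [0.6172, 0.0392, 0.037]
orientation: [[0.001, 1.0, 0.001], [1.0, -0.001, 0.0], [0.0, 0.001, -1.0]]
ft_force: [-0.1, -0.2, -1.9]
gripper_width: 0.288
grasp_force: 49.6
```

Emit:
carry_out:
  steps:
    - [0, 0, 0, -0.01, -0.005, -0.06, 1]
    - [0, 0, 0, 0, 0, -0.04, 1]
    - [0, 0, 0, 0, 0, -0.02, 1]
    - [0, 0, 0, 0, 0, 0, 1]
    - [0, 0, 0, 0, 0, 0, 1]

```text
time_s: 24.9
tcp_pos: [0.6163, 0.0389, 0.0291]
orientation: [[0.001, 1.0, 0.0], [1.0, -0.001, -0.0], [-0.0, 0.0, -1.0]]
ft_force: [0.5, -0.7, -2.6]
gripper_width: 0.285
grasp_force: 49.6
```

Emit:
carry_out:
  steps:
    - [0, 0, 0, 0, 0, -0.02, 1]
    - [0, 0, 0, 0, 0, 0, 1]

```text
time_s: 25.15
tcp_pos: [0.6162, 0.0389, 0.0278]
orientation: [[0.001, 1.0, -0.0], [1.0, -0.001, -0.0], [-0.0, -0.0, -1.0]]
ft_force: [0.8, -0.2, -1.2]
gripper_width: 0.283
grasp_force: 49.6
```

Emit:
carry_out:
  steps:
    - [0, 0, 0, 0, 0, -0.015, 1]
    - [0, 0, 0, 0, 0, 0, 1]

```text
time_s: 25.4
tcp_pos: [0.6164, 0.0389, 0.0277]
orientation: [[0.001, 1.0, 0.0], [1.0, -0.001, 0.0], [0.0, 0.0, -1.0]]
ft_force: [-3.7, -0.0, 6.4]
gripper_width: 0.286
grasp_force: 50.4
```

Emit:
carry_out:
  steps:
    - [0, 0, 0, 0, 0, 0, 0.6]
    - [0, 0, 0, 0, 0, 0, 0.3]
    - [0, 0, 0, 0, 0, 0, 0]
    - [0, 0, 0, 0, 0, 0, 0]
    - [0, 0, 0, 0, 0, 0.3, 0]
    - [0, 0, 0, 0, 0, 0.7, 0]
    - [0, 0, 0, 0, 0, 0.8, 0]
    - [0, 0, 0, 0, 0, 0.6, 0]

```text
time_s: 26.4
tcp_pos: [0.6165, 0.0389, 0.1747]
orientation: [[0.001, 1.0, 0.003], [1.0, -0.001, 0.0], [0.0, 0.003, -1.0]]
ft_force: [-0.1, -0.3, 0.4]
gripper_width: 0.999
grasp_force: 0.0
```

Emit:
carry_out:
  steps:
    - [0, 0, 0, 0, 0, 0, 0]
    - [0, 0, 0, 0, 0, 0, 0]

```text
time_s: 26.65
tcp_pos: [0.616, 0.0389, 0.1711]
orientation: [[0.001, 1.0, -0.0], [1.0, -0.001, -0.0], [-0.0, -0.0, -1.0]]
ft_force: [0.1, 0.6, -0.9]
gripper_width: 1.001
grasp_force: 0.0
```

Run:
```python
from h import *
gear((.616,.039),.015); pads(150)
```

```text
tcp [0.616  0.0389 0.1711]
disc (array([0.6156, 0.0393, 0.051 ]), array([615.5,  39.2,  45.8,  47.5]))
bore (array([0.6151, 0.039 , 0.0142]), array([615.3,  39.1,  13.2,  13.6]))
bore (array([0.616 , 0.0498, 0.0557]), array([614.6,  47.1,  45.7,  50.9]))
pad (array([0.606 , 0.1296]), np.float64(0.0647)) [244.  89.]
```

Emit:
carry_out:
  steps:
    - [0, 0, 0, -0.2, 0.02, 0, 0]
    - [0, 0, 0, -0.5, 0.05, 0, 0]
    - [0, 0, 0, -0.6, 0.05, 0, 0]
    - [0, 0, 0, -0.6, 0.06, 0, 0]
    - [0, 0, 0, -0.4, 0.04, 0, 0]
    - [0, 0, 0, -0.15, 0.02, 0, 0]
    - [0, 0, 0, 0, 0, 0, 0]
    - [0, 0, 0, 0, 0, 0, 0]

```text
time_s: 27.75
tcp_pos: [0.4699, 0.0532, 0.1708]
orientation: [[0.001, 1.0, -0.0], [1.0, -0.001, -0.0], [-0.0, -0.0, -1.0]]
ft_force: [-0.5, 0.6, 0.2]
gripper_width: 1.001
grasp_force: 0.0
```

Run:
```python
from h import *
gear((.469,.053),name="w7")
```

```text
tcp [0.4699 0.0532 0.1708]
disc (array([0.4683, 0.0522, 0.0406]), array([468.3,  51.8,  33.5,  38.7]))
bore (array([0.4685, 0.0537, 0.0135]), array([468.3,  53.7,  12.9,  13.3]))
```

View pics/w7.png

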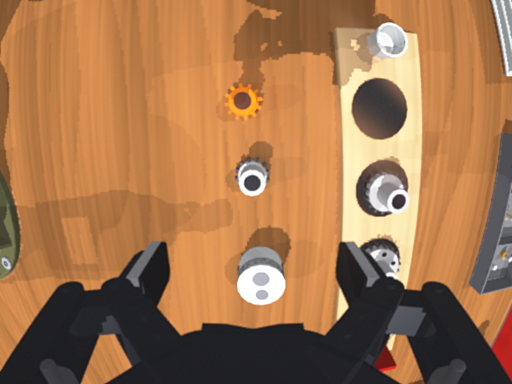

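gear_38 is at (252,180), with bore centre (0.4685,0.0537). Orange look-alike at (244,101), piston at (261,277), and both are clear of the fingers, which close along x. gear_50 sits centred on pad 3.

Emit:
carry_out:
  steps:
    - [0, 0, 0, -0.025, 0.005, -0.3, 0]
    - [0, 0, 0, 0, 0, -0.6, 0]
    - [0, 0, 0, 0, 0, -0.7, 0]
    - [0, 0, 0, 0, 0, -0.6, 0]
    - [0, 0, 0, 0, 0, -0.3, 0]
    - [0, 0, 0, 0, 0, -0.12, 0]
    - [0, 0, 0, 0, 0, 0, 0]
    - [0, 0, 0, 0, 0, 0, 0]

```text
time_s: 28.8
tcp_pos: [0.4683, 0.0536, 0.0145]
orientation: [[0.001, 1.0, 0.001], [1.0, -0.001, 0.0], [0.0, 0.001, -1.0]]
ft_force: [-0.4, -0.2, -0.3]
gripper_width: 0.999
grasp_force: 0.0
```

Emit:
carry_out:
  steps:
    - [0, 0, 0, 0, 0, 0, 0.4]
    - [0, 0, 0, 0, 0, 0, 0.8]
    - [0, 0, 0, 0, 0, 0, 1]
    - [0, 0, 0, 0, 0, 0, 1]
    - [0, 0, 0, 0, 0, 0, 1]

```text
time_s: 29.42
tcp_pos: [0.4679, 0.0536, 0.0141]
orientation: [[0.001, 1.0, 0.0], [1.0, -0.001, 0.0], [0.0, 0.0, -1.0]]
ft_force: [-0.5, -0.0, 5.5]
gripper_width: 0.286
grasp_force: 48.8
```

Emit:
carry_out:
  steps:
    - [0, 0, 0, 0, 0, 0.4, 1]
    - [0, 0, 0, 0, 0, 0.8, 1]
    - [0, 0, 0, 0.2, 0.1, 0.5, 1]
    - [0, 0, 0, 0.5, 0.3, 0, 1]
    - [0, 0, 0, 0.6, 0.3, 0, 1]
    - [0, 0, 0, 0.6, 0.3, 0, 1]
    - [0, 0, 0, 0.4, 0.25, 0, 1]
    - [0, 0, 0, 0, 0, 0, 1]

```text
time_s: 30.42
tcp_pos: [0.6063, 0.1293, 0.115]
orientation: [[0.0, 1.0, -0.001], [1.0, -0.0, -0.0], [-0.0, -0.001, -1.0]]
ft_force: [-0.3, 0.3, -1.1]
gripper_width: 0.289
grasp_force: 49.4
```

Emit:
carry_out:
  steps:
    - [0, 0, 0, 0, 0, 0, 1]

```text
time_s: 30.55
tcp_pos: [0.6051, 0.1284, 0.1154]
orientation: [[0.001, 1.0, -0.001], [1.0, -0.001, -0.0], [-0.0, -0.001, -1.0]]
ft_force: [-0.5, -0.4, -0.1]
gripper_width: 0.287
grasp_force: 49.4
```

Emit:
carry_out:
  steps:
    - [0, 0, 0, 0.018, 0.01, -0.1, 1]
    - [0, 0, 0, 0, 0, -0.4, 1]
    - [0, 0, 0, 0, 0, -0.4, 1]
    - [0, 0, 0, 0, 0, -0.3, 1]
    - [0, 0, 0, 0, 0, -0.12, 1]
    - [0, 0, 0, 0, 0, -0.05, 1]
    - [0, 0, 0, 0, 0, 0, 1]
    - [0, 0, 0, 0, 0, 0, 1]

```text
time_s: 31.55
tcp_pos: [0.6071, 0.1293, 0.0342]
orientation: [[0.001, 1.0, 0.001], [1.0, -0.001, 0.0], [0.0, 0.001, -1.0]]
ft_force: [-0.5, 0.3, -0.6]
gripper_width: 0.286
grasp_force: 49.4
```

Emit:
carry_out:
  steps:
    - [0, 0, 0, -0.01, 0, -0.04, 1]
    - [0, 0, 0, 0, 0, -0.02, 1]
    - [0, 0, 0, 0, 0, 0, 1]
    - [0, 0, 0, 0, 0, 0, 1]

```text
time_s: 32.05
tcp_pos: [0.6063, 0.1292, 0.03]
orientation: [[0.001, 1.0, 0.0], [1.0, -0.001, 0.0], [0.0, 0.0, -1.0]]
ft_force: [-0.5, 0.4, -1.9]
gripper_width: 0.282
grasp_force: 49.4
```

Emit:
carry_out:
  steps:
    - [0, 0, 0, 0, 0, -0.015, 1]
    - [0, 0, 0, 0, 0, 0, 1]

```text
time_s: 32.3
tcp_pos: [0.6063, 0.1292, 0.0292]
orientation: [[0.001, 1.0, 0.0], [1.0, -0.001, 0.0], [0.0, 0.0, -1.0]]
ft_force: [0.1, 0.4, 1.2]
gripper_width: 0.286
grasp_force: 49.5
```

Emit:
carry_out:
  steps:
    - [0, 0, 0, 0, 0, -0.01, 1]
    - [0, 0, 0, 0, 0, 0, 1]

```text
time_s: 32.55
tcp_pos: [0.6064, 0.1292, 0.0292]
orientation: [[0.001, 1.0, 0.0], [1.0, -0.001, 0.0], [0.0, 0.0, -1.0]]
ft_force: [-3.5, -0.5, 6.6]
gripper_width: 0.288
grasp_force: 50.1
```

Emit:
carry_out:
  steps:
    - [0, 0, 0, 0, 0, 0, 0.6]
    - [0, 0, 0, 0, 0, 0, 0.3]
    - [0, 0, 0, 0, 0, 0, 0]
    - [0, 0, 0, 0, 0, 0, 0]
    - [0, 0, 0, 0, 0, 0.3, 0]
    - [0, 0, 0, 0, 0, 0.7, 0]
    - [0, 0, 0, 0, 0, 0.8, 0]
    - [0, 0, 0, 0, 0, 0.6, 0]

```text
time_s: 33.55
tcp_pos: [0.6065, 0.1293, 0.1762]
orientation: [[0.001, 1.0, 0.003], [1.0, -0.001, 0.0], [0.0, 0.003, -1.0]]
ft_force: [-0.4, -0.1, -0.2]
gripper_width: 1.002
grasp_force: 0.0
```

Emit:
carry_out:
  steps:
    - [0, 0, 0, -0.4, 0, 0.2, 0]
    - [0, 0, 0, -0.8, 0, 0.2, 0]
    - [0, 0, 0, -1, 0, 0.2, 0]
    - [0, 0, 0, -1, 0, 0, 0]
    - [0, 0, 0, -0.6, 0, 0, 0]
    - [0, 0, 0, 0, 0, 0, 0]
    - [0, 0, 0, 0, 0, 0, 0]

```text
time_s: 34.42
tcp_pos: [0.3789, 0.1293, 0.2095]
orientation: [[0.001, 1.0, 0.002], [1.0, -0.001, 0.0], [0.0, 0.002, -1.0]]
ft_force: [-0.1, 0.1, -0.3]
gripper_width: 0.998
grasp_force: 0.0
```

Run:
```python
from h import *
p,_=capture("top");q,_=capture("scene")
cv2.imwrite("pics/f.png",np.hstack([cv2.resize(p[95:215,165:425],(400,185)),cv2.resize(q[130:290,110:345],(400,272))[:185*0+185]]) if 0 else np.vstack([cv2.resize(p[95:215,165:425],(620,286)),cv2.resize(q[140:290,110:430],(620,290))]))
```

```text
(no output)
```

View pics/f.png

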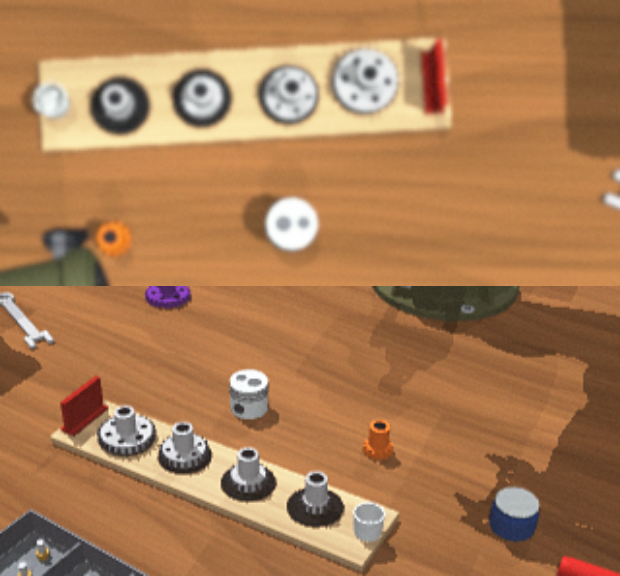

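All four gears stand upright and centred, largest by the red stop (crop 365,80) down to the smallest by the cup (crop 119,103). The piston and the look-alikes are untouched, and the arm is clear. Handing in.

```bash
python3 -c "
from station import *
print(sign_off())"
```

```text
the job is handed in; nothing more can be done
None
```

I laid the four gears on the pads in size order, largest by the red stop, each sleeve up; the three measured after release sat within about 1 mm of centre (gear_38 checked by picture only), the piston was left alone, and the job was handed in at about 34 s with no verdict returned.

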